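Walk the stamping stone round to the bench fence

TASK

The heavy marble stamping block stands askew on the bench. Without gripping or lifting it, and while it is still clear of the steel fence, walk it round by pushing at its corners until one of its long sides faces the fence; then push it up until that long side lies flush against the fence, with the fence behind its whole length. Leave the tools and pots around it where they stand.

Things in the scene. Friction and masses are not known exactly. Their poses are not given: they have to be found in the camera images.
- block: Loose marble block, 140 mm long (its x) x 100 mm wide (y) x 32 mm high, 0.8 to 1.4 kg. Origin: centre of its underside; z up. Its two long sides are alike: either may face the fence. Starts with its length 45 to 90 degrees off the fence's line, either way, centre 140 to 190 mm in front of the fence face. Pushed near one end of a long side it turns about a point some 40 mm past its centre.
- fence: Straight steel bar 360 mm long, 24 mm high, 24 mm thick, fixed to the bench, a brass screw head 8 mm high on top near each end. Origin: middle of the foot of its working face; x along the bar, -y points out of the working face towards the block (the bar itself lies on the +y side, y 0 to 24 mm), z up.
- glue: Loose white plastic bottle, 38 mm across, 85 mm high, standing behind the fence; origin at its foot. Leave alone.
- spool: Loose wooden thread spool, 42 mm across, 50 mm high, standing behind the fence; origin at its foot. Leave alone.
- stamp: Loose steel hand stamp, 17 mm across, 75 mm high, standing upright behind the fence; origin at its foot. Leave alone.
- wax: Loose yellow wax puck, 52 mm across, 22 mm high, beyond the block's far side as seen from the robot; origin at its foot. Leave alone.
- weight: Loose brass weight with a round knob, 44 mm across, 60 mm high, beyond the block's far side as seen from the robot; origin at its foot. Leave alone.
- tin: Loose flat dark tin, 68 mm across, 45 mm high, on the side of the block away from the fence; origin at its foot. Leave alone.
- hammer: Loose small hammer, 200 mm long, lying on the side of the block away from the fence; origin under its middle, x along it towards the head. Leave alone.
There are look-alikes about, which are no part of the job. There is more than one size of the block; the job needs the middle-sized.

How it is judged:
On the way:
1. the block has been turned so that a long side faces the fence (within 14 degrees) while still clear of the fence (8 mm or more) (angle between the x axis of block and the x axis of fence, either way round below 0.25 rad and y of block in the frame of fence below -0.058 m and contact force between block and fence below 0.1 N), for 0.2 s.
At the end, for the whole second after the job is handed in: A long side of the block lies against the fence's working face: parallel within 2.6 degrees, its centre less than 4.5 mm short of touching, the whole 140 mm backed by the fence (3 mm tolerance), the block flat on the bench and at rest (angle between the x axis of block and the x axis of fence, either way round below 0.045 rad and y of block in the frame of fence between -0.0545 and -0.045 m and x of block in the frame of fence between -0.113 and 0.113 m and height (world z) of block below 0.004 m and angle between block's own z axis and vertical below 0.04 rad and linear speed of block below 0.01 m/s).
It fails at once if the block is lifted off the bench (6 mm) or tipped (5 degrees) (height (world z) of block above 0.006 m or angle between block's own z axis and vertical above 0.09 rad).
It fails at once if a tool or pot is moved more than 15 mm (distance of any of glue, spool, stamp, wax, tin, hammer, weight from where it was at the start of the episode above 0.015 m).
It also fails if it takes over 72 s, if anything falls off the work surface, if the arm or the gripper's body presses on something with over 40 N, if the wrist force passes 120 N, or if a joint passes its speed limit or range.

ROBOT

A 6-joint arm with a two-finger parallel gripper is mounted at the origin on the work surface. World frame = base frame: x ahead of the robot, y to its left, z up, the work surface at z = 0. Lengths are in m, angles in rad, forces in N, time in s.
With the tool pointing down it reaches from about 0.35 to 1 m from the base axis. Payload 7.1 kg.
Tool frame: the origin (TCP) lies at the very end of the fingers, on their centre line; the grasp point (between the pads) lies 19 mm behind it; z points along the fingers, y is the direction in which the jaws open and shut (so a half turn about z gives the same grasp; the last joint's range is limited). The gripper opens to 85 mm and grips with 20 to 120 N. Pads are 22 mm wide; open, the fingers measure 114 mm over their backs; the gripper's body (76 mm by 85 mm) begins 54 mm behind the grasp point. The pads swing forward as they close: fully open they stand 13 mm farther back than shut.
Start: joints at [-1.167, 0.423, 1.63, -0, 1.089, -0.019], TCP at [0.256, -0.57, 0.231] pointing down, gripper open.
Joint ranges: [-3, 3], [-0.9, 2.11], [0.09, 2.58], [-1.31, 4.45], [0.11, 2.69], [-2.54, 2.54]. Speed limits (rad/s): [2.39, 2.39, 3.01, 3.14, 3.14, 3.14].

INTERFACE

Orientations are given as a unit quaternion [x, y, z, w].
In Python, from cell import bot gives the robot as it stands. Calls block until the motion is done:
- bot.move_to(position, orientation): joint-space move of the TCP to a pose.
- bot.line_to(position, speed=0.15, attitude=None): straight line of the TCP; attitude=None keeps the orientation; speed is the mean speed in m/s.
- bot.move_joints(angles): joint-space move.
- bot.ungrasp() and bot.grasp(effort=None): open the fingers fully, or close them until they stop; effort is the grip in N (None keeps the last).
- bot.sleep(seconds).
- bot.solve_ik(position, orientation): joint angles nearest the present ones, or None.
- bot.state(): the state.
- bot.snapshot(name): name is "scene" or "top" or "wrist"; returns the picture (480x640x3 uint8, red, green, blue); there is no depth.
- bot.calibration(name): a dict with "mtx" (3x3 intrinsics, pixels), "k1" (the pictures are not rectified: a ray, as slopes to the right and down, at radius r is drawn at 1 + k1 r^2 times it, then the intrinsics apply), "rvec" (rotation vector, rad) and "tvec" (3), from world to camera coordinates, as OpenCV has them; the wrist camera has in their place "hand_eye" (4x4, takes a point from camera to tool coordinates, whose origin is the TCP and whose axes are the flange's). Camera axes: x right, y down, z forward; pixel columns grow to the right and rows downward; lengths in m; the calibration is good to about 2 mm. A picture is of the moment at which its call begins: read the wrist's pose just before it. calibration takes no time and is no camera call.
A pose or a line that the arm cannot do raises bot.IKError and nothing moves.
- bot.job_done(): hands the job in, once; it reports no verdict.
The state is a dict: "time": time; "joint_pos": joint angles; "joint_velocities": joint speeds; "effort": joint torques, N m; "eef_pos": TCP position; "ee_rot": TCP orientation; "ft_force": force on the tool from outside, world axes, zero at the start; "torque": the same for the moment, N m; "grip_width": finger opening in m.
Only numpy, scipy, OpenCV 4.12 (cv2) and the standard library are available. Lean on these libraries where they do the work, as an engineer would, in place of code of your own. Each camera call takes 0.05 s, during which the arm holds its last target.

## Working session

There is one attempt and no reset: what is moved stays moved. The work goes in short steps, each a Python script; the robot and the scene stay as the last script left them, time stands still between calls to the robot, and variables do not carry over. Pictures are saved under pics/ and viewed, and the job is handed in when it is done.

```bash
mkdir -p pics; ls; python3 - <<'E'
from cell import bot
import cv2
for n in("scene","top"):
    im=bot.snapshot(n); cv2.imwrite(f"pics/{n}0.png",im[:,:,::-1]); print(n,bot.calibration(n))
print(bot.state()); print(bot.calibration("wrist"))
E
```

```text
pics
scene {'mtx': array([[454.35041307,   0.        , 324.78649111],
       [  0.        , 454.35041307, 238.92222071],
       [  0.        ,   0.        ,   1.        ]]), 'k1': 0.019973642206063402, 'rvec': array([ 1.36564324,  2.21106518, -0.87186883]), 'tvec': array([ 0.1711345 , -0.32095244,  1.19735138])}
top {'mtx': array([[482.38338706,   0.        , 324.91987798],
       [  0.        , 482.38338706, 244.40770457],
       [  0.        ,   0.        ,   1.        ]]), 'k1': -0.05233302291275244, 'rvec': array([ 2.14335898, -2.13419015,  0.22170902]), 'tvec': array([0.03859394, 0.48486519, 0.88566805])}
{'time': 0.1, 'joint_pos': array([-1.16698902e+00,  4.23756080e-01,  1.63062436e+00, -3.30216423e-06,
        1.08862953e+00, -1.90109007e-02]), 'joint_velocities': array([ 0.00097423,  0.00012527, -0.00241125,  0.002162  , -0.00064714,
        0.0003394 ]), 'effort': array([-1.28716483e-04, -5.58426797e+01, -2.82443976e+01, -1.61786761e-05,
        2.88769857e-03,  2.49236979e-05]), 'eef_pos': array([ 0.25627388, -0.56948435,  0.23062441]), 'ee_rot': array([ 9.77735796e-01,  2.09838536e-01, -1.36940399e-04, -6.95303478e-04]), 'ft_force': array([ 0.18693146,  0.33198382, -0.13698901]), 'torque': array([-0.02639833,  0.05560959,  0.00995171]), 'grip_width': 0.08533112519253164}
{'mtx': array([[345.8484069 ,   0.        , 318.66385799],
       [  0.        , 345.8484069 , 237.53243628],
       [  0.        ,   0.        ,   1.        ]]), 'k1': -0.036365923177144134, 'hand_eye': array([[-1.51477778e-03, -9.56727810e-01, -2.90980417e-01,
         7.45234251e-02],
       [ 9.99998805e-01, -1.53946790e-03, -1.44079170e-04,
        -5.02953193e-04],
       [-3.10110464e-04, -2.90980288e-01,  9.56728998e-01,
        -1.43233760e-01],
       [ 0.00000000e+00,  0.00000000e+00,  0.00000000e+00,
         1.00000000e+00]])}
```

View pics/top0.png

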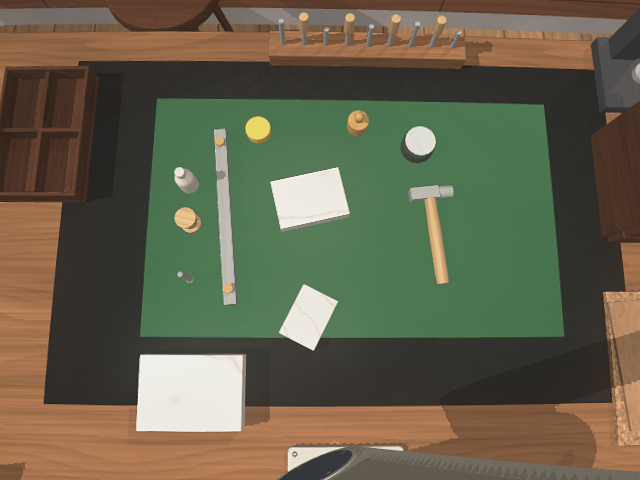

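View pics/scene0.png

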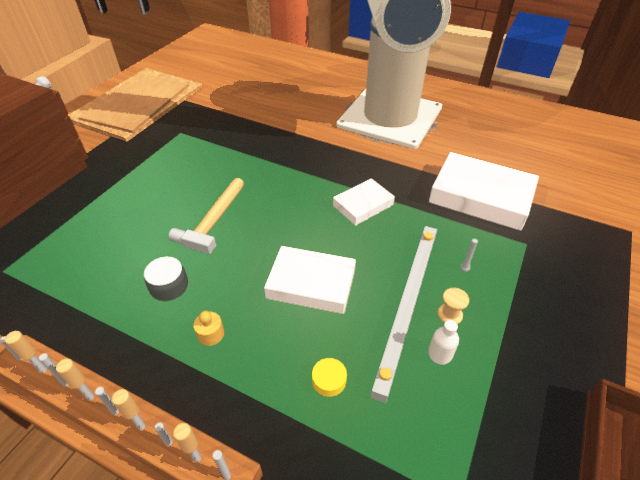

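The top view shows three white blocks: (310,198) on the mat, a smaller one at (308,317), and a larger one at (190,393). The one at (310,198) should be the middle-sized block. The fence runs from about (220,130) to (229,304), with the glue, spool and stamp behind it. I'll measure all of these next.

```bash
cat > h.py <<'E'
import cv2, numpy as np
from cell import bot
def cast(name,px,z):
    c=bot.calibration(name); R=cv2.Rodrigues(c["rvec"])[0]; t=np.asarray(c["tvec"])
    p=cv2.undistortPoints(np.float64(px).reshape(-1,1,2),c["mtx"],np.array([c["k1"],0,0,0.]))[:,0]
    d=np.c_[p,np.ones(len(p))]@R; o=-R.T@t
    return o+d*((z-o[2])/d[:,2])[:,None]
def proj(name,P):
    c=bot.calibration(name)
    return cv2.projectPoints(np.float64(P).reshape(-1,1,3),np.array(c["rvec"]),np.array(c["tvec"]),c["mtx"],np.array([c["k1"],0,0,0.]))[0][:,0]
def whites(im,thr=215):
    m=(im.min(2)>thr).astype(np.uint8)
    m=cv2.morphologyEx(m,cv2.MORPH_CLOSE,np.ones((5,5)))
    m=cv2.morphologyEx(m,cv2.MORPH_OPEN,np.ones((3,3)))
    cs=cv2.findContours(m,cv2.RETR_EXTERNAL,cv2.CHAIN_APPROX_NONE)[0]
    return [c for c in cs if cv2.contourArea(c)>600],m
def rect(name,c,z):
    P=cast(name,cv2.convexHull(c)[:,0].astype(float),z)[:,:2]
    (cx,cy),(w,h),a=cv2.minAreaRect((P*1000).astype(np.float32))
    if w<h: w,h=h,w; a+=90
    return np.array([cx,cy])/1000,w,h,(a+90)%180-90   # length, width mm; long-axis angle deg
E
python3 - <<'E'
from h import *
im=cv2.imread("pics/top0.png")
cs,m=whites(im,180)
for c in cs: 
    print(cv2.boundingRect(c)); print(rect("top",c,0.032), im[198,310])
# grey fence
hsv=cv2.cvtColor(im,cv2.COLOR_BGR2HSV); print(im[220,224],im[300,229],im[135,219],im[190,290])
print('o top',-cv2.Rodrigues(bot.calibration("top")["rvec"])[0].T@bot.calibration("top")["tvec"])
cv2.imwrite("pics/crop0.png",cv2.resize(im[90:360,130:480],None,fx=2.2,fy=2.2,interpolation=cv2.INTER_CUBIC))
E
```

```text
(136, 355, 107, 77)
(array([0.20640686, 0.29065866]), 192.61172485351562, 136.58326721191406, -89.57736417651176) [227 235 238]
(280, 285, 57, 65)
(array([0.34713437, 0.07253426]), 102.6421890258789, 73.42908477783203, -26.317058563232422) [227 235 238]
(271, 168, 78, 60)
(array([0.58175488, 0.07172176]), 138.999267578125, 98.62520599365234, -76.76874923706055) [227 235 238]
(406, 127, 29, 28)
(array([ 0.70493115, -0.15434256]), 59.37395477294922, 58.03208923339844, -1.8454055786132812) [227 235 238]
[178 187 190] [183 191 193] [177 182 187] [227 235 238]
o top [0.31801176 0.06468757 0.95690944]
```

View pics/crop0.png

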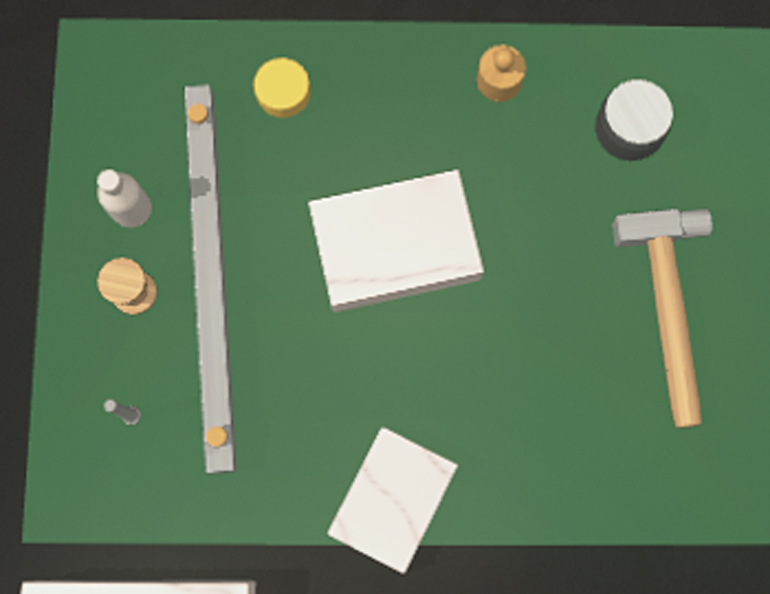

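```bash
cat >> h.py <<'E'
def fence(im,plot=None):
    hsv=cv2.cvtColor(im,cv2.COLOR_BGR2HSV)
    g=((hsv[...,1]<45)&(hsv[...,2]>150)).astype(np.uint8)
    b=np.zeros_like(g); b[120:312,205:245]=g[120:312,205:245]
    b=cv2.morphologyEx(b,cv2.MORPH_CLOSE,np.ones((15,5)))
    c=max(cv2.findContours(b,cv2.RETR_EXTERNAL,cv2.CHAIN_APPROX_NONE)[0],key=cv2.contourArea)
    return c
E
python3 - <<'E'
from h import *
im=cv2.imread("pics/top0.png"); c=fence(im)
ctr,w,h,a=rect("top",c,0.024); print("fence",ctr,w,h,a)
# right edge pixel fit
P=c[:,0]; rows=range(140,300,4)
R=np.array([[P[P[:,1]==r,0].max()+.5,r] for r in rows],float)
W=cast("top",R,0.024); k=np.polyfit(W[:,0],W[:,1],1); print("face edge y=kx+b",k,np.degrees(np.arctan(k[0])),np.abs(np.polyval(k,W[:,0])-W[:,1]).max())
print(im[230,216:240].tolist())
# block corners
cs,_=whites(im,180)
for q in cs:
    if cv2.boundingRect(q)[0]==271:
        print(cv2.boxPoints(cv2.minAreaRect((cast("top",cv2.convexHull(q)[:,0].astype(float),.032)[:,:2]*1000).astype(np.float32))))
# objects feet
for n,p,z in [("wax",(258,127),.022),("weightknob",(358,117),.06),("weightfoot",(358,127),.02),("tin",(420,141),.045),("hamhead tip",(453,191),.02),("hamhead other",(409,194),.02),("hamend",(442,282),.012),("glue",(180,173),.085),("spool",(185,217),.05),("stamp",(182,275),.075)]:
    print(n,cast("top",[p],z)[0].round(3))
E
```

```text
fence [0.54998096 0.24110464] 359.3426513671875 24.38837242126465 5.644145488739014
face edge y=kx+b [0.09911599 0.17434137] 5.660440137304657 0.0008793871973702683
[[82, 118, 78], [81, 118, 77], [85, 120, 82], [134, 153, 139], [183, 190, 194], [177, 184, 188], [176, 185, 189], [177, 185, 189], [176, 184, 188], [180, 188, 192], [184, 190, 195], [182, 191, 194], [182, 190, 193], [180, 188, 190], [181, 189, 193], [154, 159, 163], [90, 100, 94], [84, 112, 84], [82, 119, 79], [82, 118, 79], [82, 118, 79], [82, 118, 79], [83, 119, 80], [83, 119, 80]]
[[517.8441   128.0897  ]
 [549.65857   -7.21972 ]
 [645.66565   15.353806]
 [613.8512   150.66324 ]]
wax [0.734 0.179 0.022]
weightknob [ 0.741 -0.025  0.06 ]
weightfoot [ 0.737 -0.028  0.02 ]
tin [ 0.698 -0.151  0.045]
hamhead tip [ 0.601 -0.221  0.02 ]
hamhead other [ 0.594 -0.13   0.02 ]
hamend [ 0.416 -0.193  0.012]
glue [0.612 0.315 0.085]
spool [0.535 0.31  0.05 ]
stamp [0.42  0.303 0.075]
```

The block at (310,198) measures 139 x 98.6 mm. The others measure 103 x 73 and 193 x 137, so this is the middle-sized one, and it agrees with the stated 140 x 100. The fence measures 359 x 24.4 mm at 5.65°.

The block is 82.4° off the fence line, with its centre 160 mm in front of it. Pushing near corner B (550,-7 mm), on its robot-side long face, turns it counter-clockwise into free space.

I'll push the first half of the turn, then look again.

```bash
cat >> h.py <<'E'
FA=np.radians(5.65); FO=np.array([0.550,0.2411])+0.0121*np.array([np.sin(FA),-np.cos(FA)])
def tofence(p):
    d=np.asarray(p)[:2]-FO; return np.array([d@[np.cos(FA),np.sin(FA)],d@[-np.sin(FA),np.cos(FA)]])
def q(psi): return [np.cos(psi/2),np.sin(psi/2),0,0]   # tool down, tool x at angle psi
def u(a): return np.array([np.cos(a),np.sin(a)])
def blk(im,exp=None):
    r=[rect("top",c,.032) for c in whites(im,180)[0]]
    r=[x for x in r if 125<x[1]<155 and 85<x[2]<115]
    return r
def swing(c,aB,d0,d1,lever=.054,piv=.040,speed=.05,z=.012,off=.011,back=0.0,step=7):
    """push long side near end pointing along angle aB, turning CCW from d0 to d1 (rad) about the pivot"""
    P=c-piv*u(aB); n=max(1,int(np.ceil(np.degrees(d1-d0)/step)))
    for d in np.linspace(d0,d1,n+1):
        a=aB+d; p=P+(piv+lever)*u(a)-(.05+off+back)*u(a+np.pi/2)
        yield d,p,a+np.pi/2
E
python3 - <<'E'
from h import *
c=np.array([.58175,.07172]); aB=np.radians(-76.77)
bot.grasp(20)
pts=list(swing(c,aB,0,np.radians(45)))
_,p,psi=pts[0]; s=p-.03*u(psi)
bot.move_to([*s,.15],q(psi)); bot.line_to([*s,.012],.15)
st=bot.state(); print(st["time"],st["eef_pos"],st["ft_force"])
for d,p,psi in pts:
    bot.line_to([*p,.012],.05,q(psi)); f=bot.state(); print(np.degrees(d).round(0),f["eef_pos"].round(4),f["ft_force"].round(1))
p=p-.05*u(psi); bot.line_to([*p,.012],.15); bot.line_to([*p,.15],.2)
im=bot.snapshot("top")[:,:,::-1].copy(); cv2.imwrite("pics/top1.png",im)
for r in blk(im): print(r,tofence(r[0]),r[3]-5.65)
print(bot.state()["time"])
E
```

```text
4.1667 [ 0.50605355 -0.00176087  0.01259192] [-1.06439406 -0.16380437  0.28306071]
0.0 [0.5344 0.0052 0.0118] [-0.   0.7 -1.4]
6.0 [0.5459 0.0013 0.0117] [-2.8 -2.8 -0.3]
13.0 [ 0.5592 -0.0006  0.012 ] [ 0.  -1.6 -0.7]
19.0 [ 0.572  -0.0013  0.0121] [-0.4 -0.7  0.4]
26.0 [ 0.5845 -0.0006  0.0121] [0.  0.1 0.5]
32.0 [0.5968 0.0014 0.0121] [-0.6  0.3  0.8]
39.0 [0.6089 0.0048 0.012 ] [-0.4 -0.2 -0.3]
45.0 [0.6205 0.0095 0.012 ] [0.1 0.3 0.1]
(array([0.60621924, 0.09065768]), 142.8013458251953, 99.77568054199219, -33.28385925292969) [ 0.04113487 -0.14314631] -38.933859252929686
9.0917
```

View pics/top1.png

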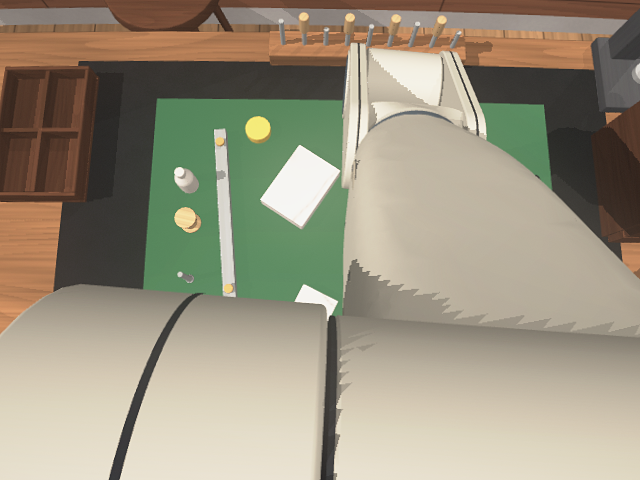

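The block has turned 43.5° and stands at (300,187) px, with nothing else moved. Its centre is 143 mm from the fence and it still has 38.9° to go. I'll carry on with the same push.

```bash
python3 - <<'E'
from h import *
c=np.array([.6062,.0907]); aB=np.radians(-33.28)
pts=list(swing(c,aB,0,np.radians(38.5)))
_,p,psi=pts[0]; s=p-.03*u(psi)
bot.line_to([*s,.15],.2,q(psi)); bot.line_to([*s,.012],.15)
for d,p,psi in pts:
    bot.line_to([*p,.012],.05,q(psi))
f=bot.state(); print(f["eef_pos"].round(4),f["ft_force"].round(1))
p=p-.06*u(psi); bot.line_to([*p,.012],.15); bot.line_to([*p,.15],.2)
p=p-np.array([.05,.06]); bot.line_to([*p,.17],.2)
im=bot.snapshot("top")[:,:,::-1].copy(); cv2.imwrite("pics/top2.png",im)
for r in blk(im): print(r,tofence(r[0]),r[3]-5.65)
print(bot.state()["time"])
E
```

```text
[0.6717 0.0605 0.012 ] [-0.6  1.4 -0.5]
(array([0.61677441, 0.11829762]), 139.0646209716797, 99.46409606933594, 4.64096736907959) [ 0.05435995 -0.11667982] -1.0090326309204105
15.55
```

View pics/top2.png

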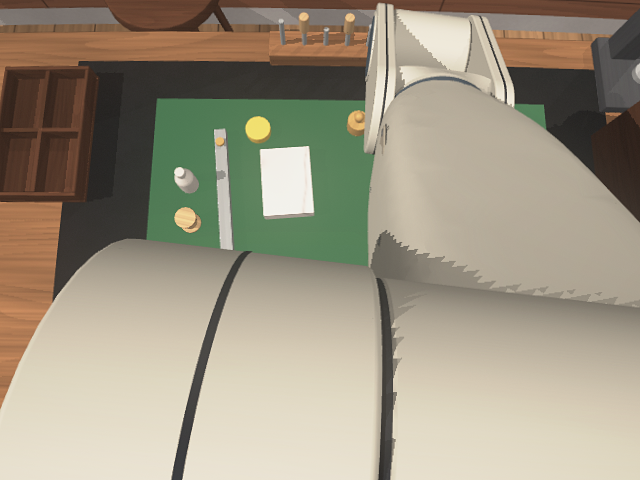

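The block is now 1.0° off parallel. Its centre is at (x 54, y -117) mm in the fence frame, so its face is still about 67 mm clear, and it sits at (287,182) px. Next I'll push it up with the gripper open and both fingers on the long side, watching the force near contact.

```bash
cat > push.py <<'E'
from h import *
def fw(x,y): return FO+x*u(FA)+y*u(FA+np.pi/2)
psi=FA+np.pi/2
E
python3 - <<'E'
from push import *
bot.ungrasp()
x=.054
p=fw(x,-.205); bot.line_to([*p,.15],.2,q(psi)); bot.line_to([*p,.004],.12)
print(bot.state()["grip_width"],bot.state()["ft_force"].round(1))
bot.line_to([*fw(x,-.180),.004],.06)
bot.line_to([*fw(x,-.122),.004],.05)
for y in np.arange(-.120,-.104,.0015):
    bot.line_to([*fw(x,y),.004],.03)
    s=bot.state(); f=s["ft_force"][:2]@u(psi); print(round(y,4),tofence(s["eef_pos"]).round(4),f.round(1))
    if f<-15: break
bot.sleep(.3)
p=fw(x,y-.06); bot.line_to([*p,.004],.1); bot.line_to([*p,.15],.2); bot.line_to([*(p-[.05,.06]),.17],.2)
im=bot.snapshot("top")[:,:,::-1].copy(); cv2.imwrite("pics/top3.png",im)
im2=bot.snapshot("scene")[:,:,::-1].copy(); cv2.imwrite("pics/scene3.png",im2)
for r in blk(im): print(r,tofence(r[0]),r[3]-5.65)
print(bot.state()["time"])
E
```

```text
0.08528446474637788 [0.9 0.8 0.2]
-0.12 [ 0.0539 -0.1208] -5.4
-0.1185 [ 0.0539 -0.1193] -6.0
-0.117 [ 0.0539 -0.1178] -6.4
-0.1155 [ 0.0539 -0.1163] -5.6
-0.114 [ 0.0539 -0.1149] -6.5
-0.1125 [ 0.0539 -0.1133] -5.9
-0.111 [ 0.0539 -0.1119] -5.9
-0.1095 [ 0.0538 -0.1116] -13.3
-0.108 [ 0.0538 -0.1116] -20.4
25.0167
```

View pics/top3.png

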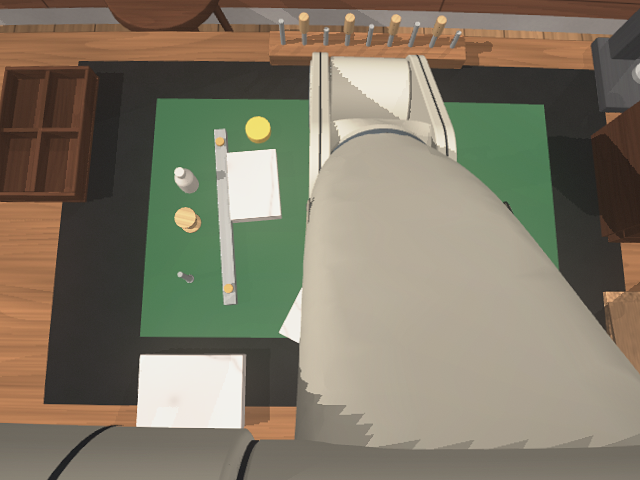

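View pics/scene3.png

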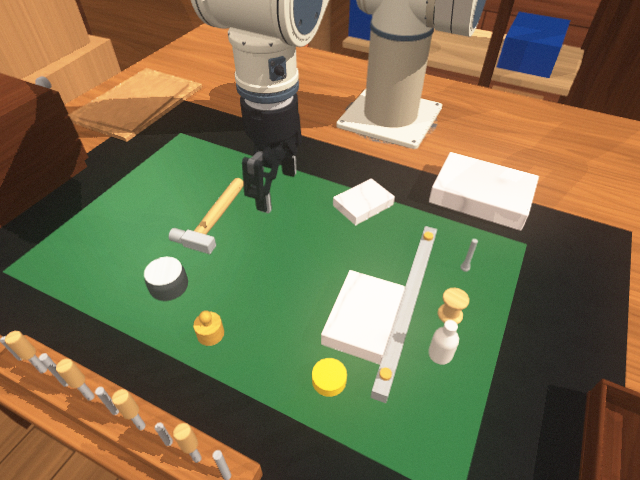

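The force jumped at y = -111.6 mm, which is where contact with the fence should come. In the picture the block sits flush against the fence, from (228,152) to (281,218), and the pots have not moved. The block and fence merged in the mask, so I'll raise the brightness threshold and measure the final pose. I'll also check it from the scene view.

```bash
python3 - <<'E'
from h import *
for n in("top","scene"):
    im=cv2.imread(f"pics/{n}3.png")
    for t in (205,215):
        for c in whites(im,t)[0]:
            r=rect(n,c,.032)
            if 120<r[1]<160 and 75<r[2]<125: print(n,t,r,tofence(r[0]).round(4),round(r[3]-5.65,2))
im=cv2.imread("pics/top3.png")
# away-side edge of block top: right-most bright pixel per row
E=[]
for r in range(158,212,3):
    k=np.where(im[r,228:300].min(1)>205)[0]; E.append([228+k.max()+.5,r])
W=cast("top",E,.032); F=np.array([tofence(w) for w in W]); k=np.polyfit(F[:,0],F[:,1],1)
print("far edge: angle",np.degrees(k[0]),"y",F[:,1].mean(),"sd",(F[:,1]-np.polyval(k,F[:,0])).std())
a=cv2.imread("pics/top0.png"); d=cv2.absdiff(a,im).max(2)
for nm,b in dict(wax=(240,112,35,32),glue=(170,163,32,32),spool=(170,203,34,34),stamp=(174,268,24,18)).items():
    x,y,w,h=b; print(nm,d[y:y+h,x:x+w].max())
s0=cv2.imread("pics/scene0.png"); s3=cv2.imread("pics/scene3.png"); d=cv2.absdiff(s0,s3).max(2)
for nm,b in dict(tin=(140,255,50,48),weight=(190,308,38,40),hammerhead=(165,225,52,28)).items():
    x,y,w,h=b; print(nm,d[y:y+h,x:x+w].max())
cv2.imwrite("pics/crop3.png",cv2.resize(im[120:310,150:300],None,fx=3.1,fy=3.1,interpolation=cv2.INTER_CUBIC))
E
```

```text
top 205 (array([0.60943842, 0.18482718]), 138.57786560058594, 99.46456909179688, 5.569277286529541) [ 0.0536 -0.0498] -0.08
top 205 (array([ 0.82108197, -0.06176145]), 143.5833282470703, 86.698974609375, 89.02912139892578) [ 0.2399 -0.316 ] 83.38
top 215 (array([0.60952631, 0.18465674]), 138.3949432373047, 98.66976165771484, 5.535736560821533) [ 0.0537 -0.0499] -0.11
far edge: angle -0.14783899286770133 y -0.09952659699821947 sd 0.0005622896550670769
wax 16
glue 15
spool 15
stamp 13
tin 58
weight 13
hammerhead 104
```

View pics/crop3.png

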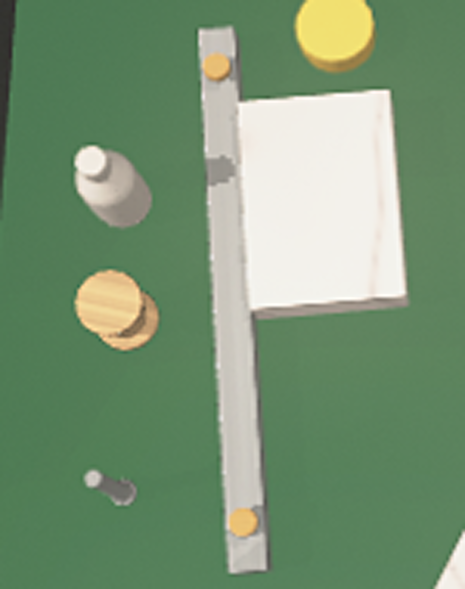

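The block is at y -49.8 mm and -0.1°, with x 53.6 mm, so it is flush and fully backed. The tin and hammer crops do differ between pictures, though, so I'll find out whether that is only the arm's shadow.

```bash
python3 - <<'E'
import cv2,numpy as np
a=cv2.imread("pics/scene0.png");b=cv2.imread("pics/scene3.png")
f=lambda i:cv2.resize(i[170:310,135:255],None,fx=3.2,fy=3.2)
cv2.imwrite("pics/cmp.png",np.hstack([f(a),f(b)]))
E
```

```text
(no output)
```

View pics/cmp.png

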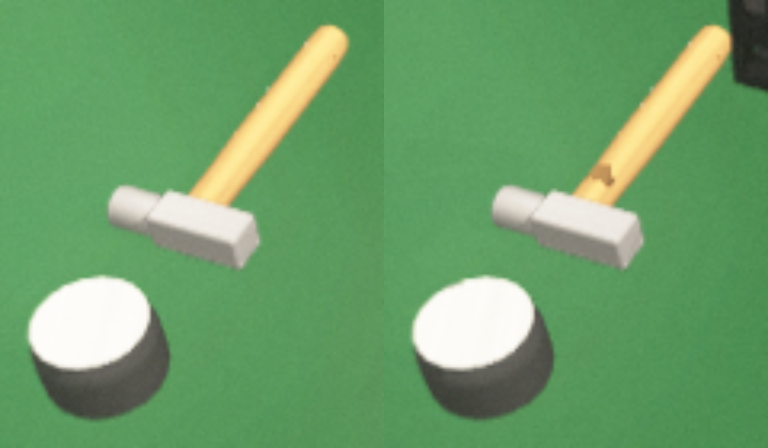

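The tin and hammer are in the same places in both crops. Only a small arm shadow on the handle and slight shading changes differ, so I'll hand the job in.

```bash
python3 - <<'E'
from cell import bot
bot.job_done(); print(bot.state()["time"])
E
```

```text
the job is handed in; nothing more can be done
the job is handed in; nothing more can be done
```

The middle-sized marble block now lies flush against the fence, and the job is handed in. The interface gives no verdict.

- **Turning:** I pushed near one corner in two stages with the gripper closed. That turned the block about 82° to 1.0° off parallel, with its face still about 67 mm clear of the fence.
- **Closing up:** I pushed it to the fence with both open fingers on the long side. The push force rose from about 6 N to 20 N where the fence should stop it.
- **Final pose (top camera):** about 0.1° off parallel, centre 49.8 mm in front of the fence face (50 mm is touching) and 54 mm along from its middle, so its whole length is backed.
- **Tools and pots:** comparing before and after pictures, none has moved. The tin and hammer crops did differ, but a close look showed only the arm's shadow and slight shading changes.
- **Not confirmed:** the scene-camera measurement of the block gave no usable result, so the final pose rests on the top view and the contact force.
- **Time:** about 25 s of the 72 s allowed.

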